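Free the twisted tray from the pastry carrier

ROBOT

A 6-joint arm with a two-finger parallel gripper is mounted at the origin on the work surface. World frame = base frame: x ahead of the robot, y to its left, z up, the work surface at z = 0. Lengths are in m, angles in rad, forces in N, time in s.
With the tool pointing down it reaches from about 0.4 to 0.925 m from the base axis. Payload 3.4 kg.
Tool frame: the origin (TCP) lies midway between the tips of the shut fingers; the grasp point (between the pads) lies 19 mm behind it; x points along the fingers, y is the direction in which the jaws open and shut, and the axes are right-handed (so a half turn about x gives the same grasp; the last joint's range is limited). The gripper opens to 85 mm and grips with 20 to 120 N. Pads are 22 mm wide; open, the fingers measure 114 mm over their backs; the gripper's body (76 mm by 85 mm) begins 54 mm behind the grasp point. The pads swing forward as they close: fully open they stand 13 mm farther back than shut.
Start: joints at [-1.181, 0.307, 1.506, -0, 1.328, -0.073], TCP at [0.257, -0.515, 0.231] pointing down, gripper open.
Joint ranges: [-3.12, 3.12], [-1.05, 2.28], [0.14, 2.33], [-1.42, 4.57], [0.1, 2.73], [-2.68, 2.68]. Speed limits (rad/s): [2.57, 2.57, 3.14, 3.14, 3.14, 3.14].

INTERFACE

Orientations are given as a 3x3 rotation matrix whose columns are the frame's x, y, z axes.
In Python, from bench import manip, imaging, finish_job gives the robot as it stands. The module is installed in compiled form; this text tells all that it offers.
- The arm moves only by the shell command python3 -m handwheel 'ROWS' [OPENING] [FORCE]. ROWS is JSON, one flat list of numbers, 4 for each row, row after row: the shift along the world's x, y, z each as a share of 50 cm, from -1 to 1, then the turn about the world's z as a share of 90 degrees, from -1 to 1. A call has 1 to 5 rows; each row is the pose to reach, as a shift and turn from the pose commanded when the call began; what a row does not reach only later rows make up. A row lasts 1/10 s, in which the tool goes at most 50 mm and 8.59 degrees, less where a joint would pass 70% of its speed; a pose out of reach is approached as far as the arm can. A call with a number of a shift or a turn outside -1 to 1 is refused whole. A call with a gripper value outside its range is refused whole. OPENING is the gripper command: -1 is shut, 1 is fully open, values between are in proportion, set as the call begins (- or left out, the last holds). The fingers move at their own pace and stop on an object; FORCE is the grip in N (left out, the last holds). Time passes only in rows, so rows that repeat a pose let the fingers close. It gives the time, the measured TCP pose, the force and the opening at its end, in the units of the state.
- manip.state(): the state, without advancing time (a new reading comes with each control period).
- imaging.get_image(name): name is "side" or "top" or "wrist"; returns a dict with "frame" (420x560x3 uint8, red, green, blue), "fx", "fy", "cx", "cy" (pixels), "k1" (the pictures are not rectified: a ray, as slopes to the right and down, at radius r is drawn at 1 + k1 r^2 times it, then the intrinsics apply), "R" (3x3) and "t" (3): a world point X has camera coordinates R X + t. Camera axes: x right, y down, z forward; pixel columns grow to the right and rows downward; lengths in m; the calibration is good to about 2 mm. A picture is of the moment at which its call begins. There is no depth.
- finish_job(): hands the job in, once; it reports no verdict.
The state is a dict: "time": time; "joint_pos": joint angles; "joint_vel": joint speeds; "joint_torque": joint torques, N m; "tcp_pos": TCP position; "ee_rot": TCP orientation; "wrist_force": force on the tool from outside, world axes, zero at the start; "ft_torque": the same for the moment, N m; "opening": finger opening in m.
Only numpy, scipy, OpenCV 4.12 (cv2) and the standard library are available. Lean on these libraries where they do the work, as an engineer would, in place of code of your own. Each camera call takes 0.05 s, during which the arm holds its last target. There are 200 camera calls.

TASK

The green lift-out tray has twisted inside its white pastry carrier, so that its corners are caught under the carrier's rim. Take it by its handle, turn it until it lies square with the opening, lift it out and set it down, without dropping it, in the middle of the cork mat, its long sides along the mat's long sides. Leave the red tray as it lies in the other carrier.

Things in the scene. Friction and masses are not known exactly. Their poses are not given: they have to be found in the camera images.
- green_handle (a point): middle of the handle bar of the green tray. The tray is a flat rectangle 160 (its x) x 120 (its y) mm with a 14 mm high edge, about 0.25 kg; above its middle a wooden bar 92 mm long (along its x), 14 mm wide and 14 mm tall stands on two steel posts 68 mm apart in the clear. This point lies in the bar's centre, 55 mm above the tray's underside; z is up. It starts lying on the carrier's floor, turned some 25 to 40 degrees out of square, all four corners under the rim
- green_carrier: the carrier that holds the green tray: a white open box, fixed to the counter, outside 228 (x) x 218 (y) x 60 mm high. Its rim is turned inwards, 6 mm thick, and leaves an opening of 190 (x) x 150 (y) mm centred in the top; the room below the rim is 220 x 210 mm and its floor is 5 mm above the counter. Origin: centre of the underside; z up. The tray passes the opening only with its long side along x (either way round), to within about 11 degrees and 15 mm
- mat: thin cork mat fixed to the counter, 240 (x) x 200 (y) x 4 mm. Origin: centre of the underside; z up. It is clear at the start
- red_handle (a point): middle of the handle bar of the red tray, the same in shape and size as the green one; it lies nearly square in a carrier of its own, like the green tray's, and must stay there
Things that resemble listed ones, but are neither listed nor needed, are in the scene too. Of the things that look like the part that bears green_handle, the smaller one is meant.

How it is judged:
On the way, in this order (a step that is already met when the one before it is completed fails the run):
1. the green tray is turned square with its carrier while still below the rim (angle between the x axis of green_handle and the x axis of green_carrier, either way round below 0.21 rad and horizontal distance between green_handle and green_carrier below 0.03 m and z of green_handle in the frame of green_carrier below 0.1 m), for 0.05 s.
2. the green tray is lifted clear of the rim above its carrier (z of green_handle in the frame of green_carrier above 0.117 m and horizontal distance between green_handle and green_carrier below 0.15 m), for 0.05 s.
At the end, for the whole second after the job is handed in: the green tray lies flat and at rest on the cork mat, its centre within 35 mm of the mat's centre along each side, its long sides along the mat's long sides within 15 degrees (either way round), let go; the red tray is within 25 mm of where it started (x of green_handle in the frame of mat between -0.035 and 0.035 m and y of green_handle in the frame of mat between -0.035 and 0.035 m and z of green_handle in the frame of mat between 0.054 and 0.064 m and angle between green_handle's own z axis and vertical below 0.1 rad and angle between the x axis of green_handle and the x axis of mat, either way round below 0.26 rad and linear speed of green_tray below 0.02 m/s and distance of red_handle from where it was at the start of the episode below 0.025 m); the robot touches nothing.
It fails at once if the red tray is moved by more than 25 mm (distance of red_handle from where it was at the start of the episode above 0.025 m).
It fails at once if the green tray is dropped (falls free faster than 0.6 m/s, a fall of about 20 mm) (linear speed of green_tray above 0.6 m/s and contact force between green_tray and the fingers below 0.1 N).
It also fails if it takes over 43 s, if anything falls off the work surface, if the arm or the gripper's body presses on something with over 40 N, if the wrist force passes 120 N, or if a joint passes its speed limit or range.

## Working session

There is one attempt and no reset: what is moved stays moved. The work goes in short steps, Python scripts to look and compute and a shell command to move; the robot and the scene stay as the last step left them, time stands still between calls to the robot, and variables do not carry over. Pictures are saved under pics/ and viewed, about 8 in all and at most 12, crops included, and the job is handed in when it is done.

```bash
mkdir -p pics; cat > h.py <<'E'
import numpy as np, cv2
from bench import manip, imaging
def ray(im,u,v):
    x,y=(u-im["cx"])/im["fx"],(v-im["cy"])/im["fy"]
    X,Y=x,y
    for _ in range(20):
        s=1+im["k1"]*(X*X+Y*Y); X,Y=x/s,y/s
    R,t=np.array(im["R"]),np.array(im["t"])
    return -R.T@t, R.T@np.array([X,Y,1.])
def onz(im,u,v,z):
    c,d=ray(im,u,v); return c+d*(z-c[2])/d[2]
def proj(im,P):
    p=np.array(im["R"])@np.array(P)+np.array(im["t"]);x,y=p[:2]/p[2];s=1+im["k1"]*(x*x+y*y)
    return im["fx"]*x*s+im["cx"],im["fy"]*y*s+im["cy"]
def save(im,n): cv2.imwrite(f"pics/{n}.png",cv2.cvtColor(im["frame"],cv2.COLOR_RGB2BGR))
E
python3 - <<'E'
from h import *
import pickle
d={}
for n in("top","side"):
    im=imaging.get_image(n);save(im,n+"0");d[n]=im
    print(n,-np.array(im["R"]).T@im["t"])
pickle.dump(d,open("d0.pkl","wb"))
s=manip.state();print(s["time"],s["tcp_pos"],s["ee_rot"],s["opening"])
E
```

```text
top [0.44270136 0.10848993 1.45073968]
side [0.18633813 1.06775582 1.02057535]
0.1 [ 0.25647145 -0.51393033  0.23048129] [[-6.95725535e-04  4.46479836e-01 -8.94793424e-01]
 [ 1.70228166e-03 -8.94791815e-01 -4.46480357e-01]
 [-9.99998309e-01 -1.83381822e-03 -1.37504925e-04]] 0.0854503163368704
```

View pics/top0.png

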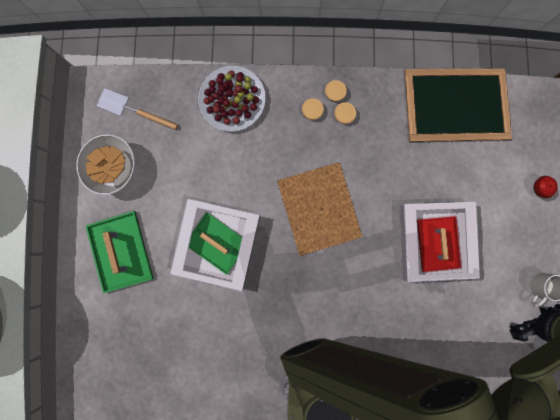

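View pics/side0.png

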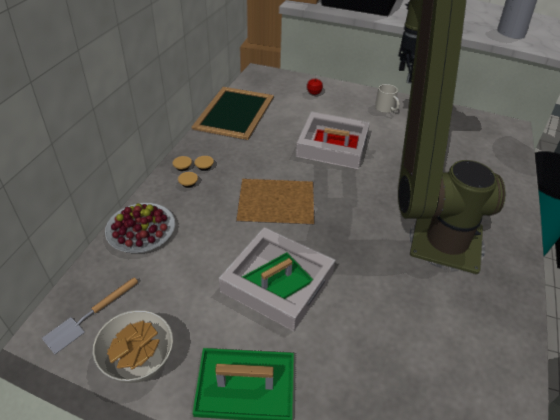

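The top view shows the green carrier around pixel (215,245), with its bar from (201,236) to (226,251). The mat is at (319,208) and the red carrier at (441,242). The large green tray at (120,252) is the decoy.

```bash
python3 - <<'E'
from h import *
import pickle
im=pickle.load(open("d0.pkl","rb"))["top"];f=im["frame"]
hsv=cv2.cvtColor(f,cv2.COLOR_RGB2HSV)
def rect(mask,z,name):
    cs,_=cv2.findContours(mask.astype(np.uint8),cv2.RETR_EXTERNAL,cv2.CHAIN_APPROX_NONE)
    for c in cs:
        if cv2.contourArea(c)<60: continue
        P=np.array([onz(im,u,v,z)[:2] for u,v in c[:,0]])
        (cx,cy),(w,h),a=cv2.minAreaRect((P*1000).astype(np.float32))
        print(name,"px",c[:,0].mean(0).round(),"ctr",round(cx),round(cy),"size",round(w),round(h),"ang",round(a,1),"(w along ang)")
sub=np.zeros(f.shape[:2],bool);sub[190:300,160:270]=1
H,S,V=[hsv[...,i] for i in range(3)]
rect((S<40)&(V>170)&sub,.06,"carrier")
wood=(H>8)&(H<22)&(S>70)&(V>110)
rect(wood&sub,.067,"bar")
s2=np.zeros_like(sub);s2[150:265,265:370]=1
rect(cv2.morphologyEx((wood|((H<22)&(S>70)))&s2 .astype(bool) .astype(np.uint8)>0 if 0 else ((H>5)&(H<25)&(S>70)&s2).astype(np.uint8),cv2.MORPH_CLOSE,np.ones((5,5))),.004,"mat")
rect((H>45)&(H<75)&(S>120)&sub,.012,"green")
c=cv2.resize(f[190:300,160:270],(770,600)[:1]*2 if 0 else (600,600),interpolation=cv2.INTER_CUBIC)
cv2.imwrite("pics/crop.png",c[...,::-1])
for u,v in((0,0),(560,0),(0,420)):print(onz(im,u,v,0).round(2))
E
```

```text
carrier px [214. 244.] ctr 428 330 size 218 228 ang 78.7 (w along ang)
bar px [214. 243.] ctr 432 330 size 91 14 ang 56.4 (w along ang)
mat px [319. 209.] ctr 545 21 size 240 200 ang 17.9 (w along ang)
green px [216. 243.] ctr 432 331 size 158 117 ang 56.7 (w along ang)
[1.26 1.15 0.  ]
[ 1.28 -0.8   0.  ]
[-0.18  1.06  0.  ]
```

View pics/crop.png

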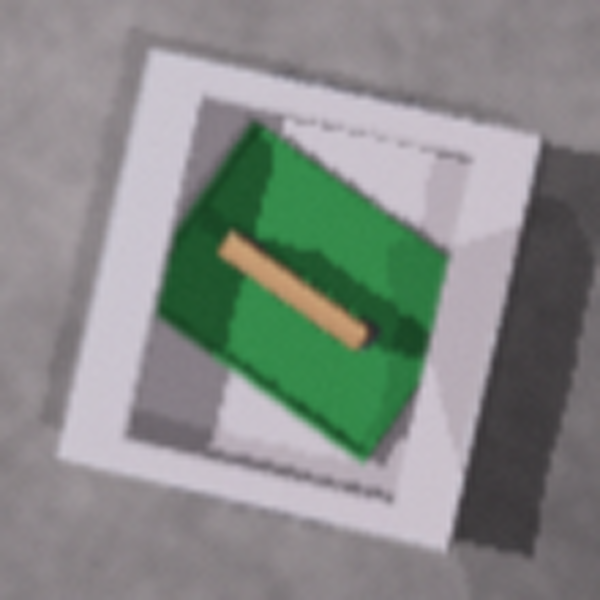

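Measured in mm and degrees:

| Item | Centre | Angle |
|---|---|---|
| Carrier | (428, 330) | x axis at -11.3° |
| Bar | (432, 330) | 56.4° |
| Mat | (545, 21) | long axis at 17.9° |

The tray has to turn about -68°. That is more than the text's 25–40°, but two tray corners do show inside the opening, which fits the larger angle. I'll go above it, with the jaws at -33.6° (a turn of +30°).

```bash
python3 -m handwheel '[0.38,0.32,0,0.33,0.38,0.32,0,0.33,0.38,0.32,0,0.33,0.38,0.32,0,0.33,0.38,0.32,0,0.33]' 1 40
python3 -m handwheel '[0.06,0.48,0,0,0.06,0.48,0,0,0.06,0.48,0,0,0.06,0.48,0,0,0.06,0.48,0,0]'
python3 -m handwheel '[0,0.5,0,0,0,0.5,0,0,0,0.5,0,0,0,0.5,0,0,0,0.5,0,0]'
```

```text
time: 0.6
tcp_pos: [0.4477, -0.3528, 0.2309]
ee_rot: [[-0.0, 0.832, -0.555], [0.001, -0.555, -0.832], [-1.0, -0.001, -0.0]]
wrist_force: [0.4, -0.5, -0.4]
opening: 0.0854
time: 1.1
tcp_pos: [0.4761, -0.1119, 0.231]
ee_rot: [[-0.001, 0.831, -0.556], [0.001, -0.556, -0.831], [-1.0, -0.001, -0.0]]
wrist_force: [0.2, -0.4, -0.0]
opening: 0.0856
time: 1.6
tcp_pos: [0.476, 0.1374, 0.2311]
ee_rot: [[-0.0, 0.831, -0.556], [-0.0, -0.556, -0.831], [-1.0, -0.0, 0.0]]
wrist_force: [1.1, 0.0, 0.4]
opening: 0.0855
```

```bash
python3 -m handwheel '[-0.09,0.385,0,0,-0.09,0.385,0,0,-0.09,0.385,0,0,-0.09,0.385,0,0,-0.09,0.385,0,0]'
python3 - <<'E'
from h import *
im=imaging.get_image("wrist");save(im,"w1");f=im["frame"]
hsv=cv2.cvtColor(f,cv2.COLOR_RGB2HSV);H,S,V=[hsv[...,i] for i in range(3)]
m=((H>8)&(H<22)&(S>70)&(V>110)).astype(np.uint8)
for c in cv2.findContours(m,0,cv2.CHAIN_APPROX_NONE)[0]:
    if cv2.contourArea(c)<300: continue
    P=np.array([onz(im,u,v,.067)[:2] for u,v in c[:,0]])*1000
    print(c[:,0].mean(0),cv2.minAreaRect(P.astype(np.float32)))
print(manip.state()["joint_pos"])
E
```

```text
time: 2.1
tcp_pos: [0.43, 0.3335, 0.2309]
ee_rot: [[-0.001, 0.835, -0.551], [0.003, -0.551, -0.835], [-1.0, -0.002, -0.002]]
wrist_force: [0.5, -1.2, -0.3]
opening: 0.0855
[457.92929293 390.17171717] ((481.655517578125, 3.437488555908203), (48.220176696777344, 50.394508361816406), 18.411273956298828)
[497.65165165 281.19219219] ((582.4490356445312, 97.6303482055664), (102.44775390625, 167.62759399414062), 18.428953170776367)
[279.24630542 190.18226601] ((435.6739196777344, 331.0856628417969), (92.1974868774414, 12.735639572143555), 56.495304107666016)
[5.76733750e-01 2.62819981e-01 1.57324654e+00 3.00916743e-04
 1.30628361e+00 1.16112871e+00]
```

View pics/w1.png

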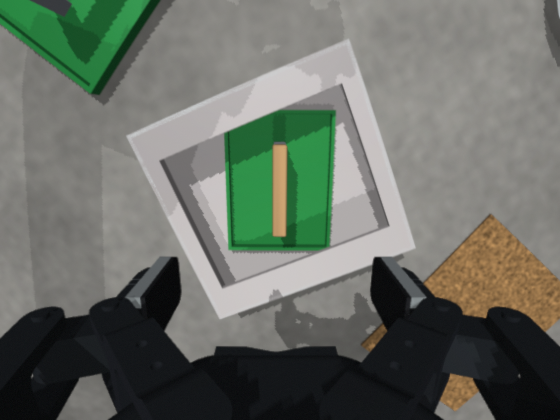

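The wrist view shows the bar at (279,190), with its long axis in line between the fingers. The opening's long side runs across the bar, which confirms about 68°. Next I'll descend and grip.

```bash
python3 -m handwheel '[0.007,-0.006,-0.1,0,0.007,-0.006,-0.2,0,0.007,-0.006,-0.29,0,0.007,-0.006,-0.36,0,0.007,-0.006,-0.38,0]' 1 60
python3 -m handwheel '[0,0,0,0,0,0,0,0,0,0,0,0,0,0,0,0,0,0,0,0]' -1 60
python3 -m handwheel '[0,0,0,0,0,0,0,0,0,0,0,0,0,0,0,0,0,0,0,0]' -1 60
```

```text
time: 2.65
tcp_pos: [0.4326, 0.3215, 0.0376]
ee_rot: [[-0.007, 0.83, -0.557], [-0.005, -0.557, -0.83], [-1.0, -0.003, 0.008]]
wrist_force: [-0.2, -0.3, 0.4]
opening: 0.0859
time: 3.15
tcp_pos: [0.4355, 0.3258, 0.043]
ee_rot: [[0.001, 0.831, -0.556], [0.002, -0.556, -0.831], [-1.0, 0.0, -0.002]]
wrist_force: [-6.0, -1.9, 25.0]
opening: 0.0129
time: 3.65
tcp_pos: [0.4356, 0.3258, 0.043]
ee_rot: [[0.002, 0.831, -0.556], [0.002, -0.556, -0.831], [-1.0, 0.001, -0.003]]
wrist_force: [-1.4, 0.5, 7.6]
opening: 0.0132
```

```bash
python3 -m handwheel '[0,0,0.01,0,-0.005,0,0.02,0,-0.01,0,0.02,-0.08,-0.015,0,0.02,-0.16,-0.02,0,0.02,-0.24]'
python3 -m handwheel '[0,0,0,-0.09,0,0,0,-0.18,0,0,0,-0.27,0,0,0,-0.36,0,0,0,-0.44]'
python3 -m handwheel '[0,0,0,-0.07,0,0,0,-0.07,0,0,0,-0.07,0,0,0,-0.07]'
python3 - <<'E'
from h import *
im=imaging.get_image("wrist");save(im,"w2")
im=imaging.get_image("side");cv2.imwrite("pics/s2.png",cv2.resize(im["frame"][200:350,180:380],(800,600))[...,::-1])
E
```

```text
time: 4.15
tcp_pos: [0.4248, 0.3248, 0.0515]
ee_rot: [[-0.0, 0.564, -0.826], [-0.0, -0.826, -0.564], [-1.0, 0.0, 0.0]]
wrist_force: [0.8, -0.4, -3.1]
opening: 0.013
time: 4.65
tcp_pos: [0.4249, 0.3248, 0.0514]
ee_rot: [[-0.0, -0.092, -0.996], [-0.0, -0.996, 0.092], [-1.0, 0.0, 0.0]]
wrist_force: [0.5, -0.9, -2.8]
opening: 0.0126
time: 5.05
tcp_pos: [0.4251, 0.3249, 0.0513]
ee_rot: [[-0.0, -0.194, -0.981], [-0.0, -0.981, 0.194], [-1.0, 0.0, 0.0]]
wrist_force: [-1.4, -0.1, -2.9]
opening: 0.0128
```

View pics/w2.png

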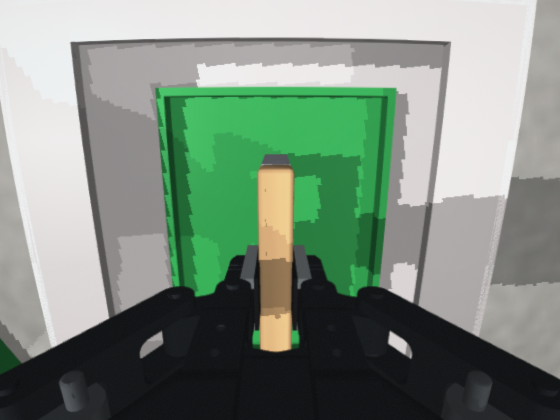

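View pics/s2.png

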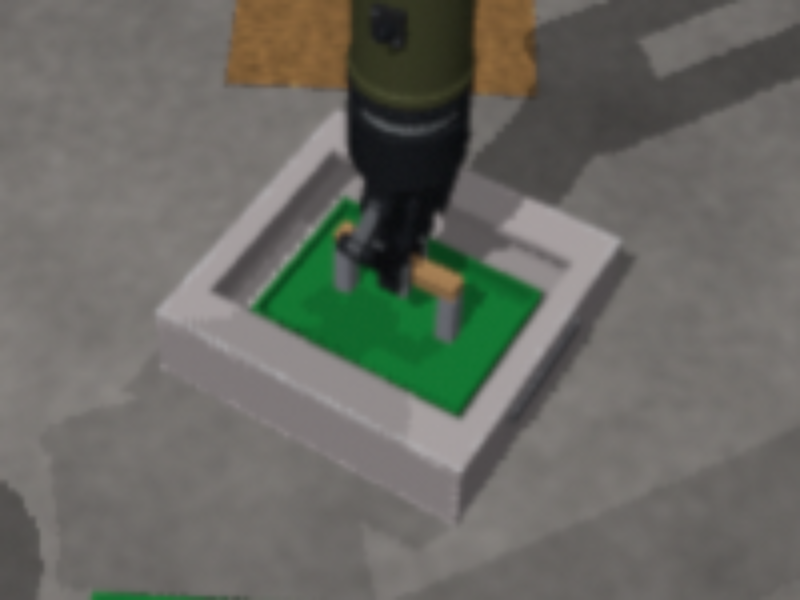

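The wrist view shows the tray's green edges from x=160 to 395 at row 92. They are square with the opening, whose edges are at 75 and 449. I'll compute the remaining lateral offset.

```bash
python3 - <<'E'
from h import *
im=imaging.get_image("wrist")
a=[onz(im,u,v,.06)[:2]*1000 for u,v in((75,43),(449,43),(108,325),(418,325))]
b=[onz(im,u,v,.029)[:2]*1000 for u,v in((160,92),(395,92))]
print(np.round(a),np.round(b))
n=a[1]-a[0];n/=np.linalg.norm(n)
print("opening axis",np.degrees(np.arctan2(*n[::-1])),"tray",np.degrees(np.arctan2(*(b[1]-b[0])[::-1])))
ax=np.array([n[1],-n[0]]);O=(a[0]+a[1])/2;T=(b[0]+b[1])/2
print("lateral off tray-opening",(T-O)@n,"end gap",(T-O)@ax,"n",n,"ax",ax)
E
```

```text
[[539. 384.]
 [510. 238.]
 [413. 413.]
 [383. 261.]] [[518. 365.]
 [495. 250.]]
opening axis -101.36415707250869 tray -101.17278641380159
lateral off tray-opening 6.709198682006782 end gap 16.648783033972034 n [-0.19704407 -0.98039463] ax [-0.98039463  0.19704407]
```

```bash
python3 -m handwheel '[0.006,0.013,0,0,0.006,0.013,0,0,0.006,0.013,0.03,0,0.006,0.013,0.06,0,0.006,0.013,0.1,0]'
python3 -m handwheel '[0,0,0.05,0,0,0,0.1,0,0,0,0.15,0,0,0,0.18,0,0,0,0.18,0]'
python3 -m handwheel '[0.02,-0.04,0,0.03,0.045,-0.1,0,0.06,0.07,-0.17,0,0.1,0.1,-0.24,0,0.14,0.12,-0.31,0,0.17]'
python3 -m handwheel '[0.025,-0.07,0,0.03,0.05,-0.14,0,0.06,0.075,-0.21,0,0.1,0.1,-0.28,0,0.14,0.108,-0.31,0,0.155]'
python3 -m handwheel '[0,0,-0.04,0,0,0,-0.08,0,0,0,-0.12,0,0,0,-0.16,0,0,0,-0.16,0]'
python3 - <<'E'
from h import *
im=imaging.get_image("top");save(im,"t3")
hsv=cv2.cvtColor(im["frame"],cv2.COLOR_RGB2HSV);H,S,V=[hsv[...,i] for i in range(3)]
m=((H>45)&(H<75)&(S>120)).astype(np.uint8);m[:,:250]=0;m[:140]=0
z=manip.state()["tcp_pos"][2]+.017-.055+.014
for c in cv2.findContours(m,0,cv2.CHAIN_APPROX_NONE)[0]:
    if cv2.contourArea(c)<200: continue
    P=np.array([onz(im,u,v,z)[:2] for u,v in c[:,0]])*1000
    print(z,cv2.minAreaRect(P.astype(np.float32)))
E
```

```text
time: 5.7
tcp_pos: [0.4277, 0.3313, 0.1011]
ee_rot: [[-0.002, -0.195, -0.981], [-0.001, -0.981, 0.195], [-1.0, 0.001, 0.001]]
wrist_force: [-0.4, 0.2, -3.9]
opening: 0.0127
time: 6.2
tcp_pos: [0.4297, 0.3326, 0.1938]
ee_rot: [[0.005, -0.195, -0.981], [0.003, -0.981, 0.195], [-1.0, -0.004, -0.004]]
wrist_force: [-0.7, 0.1, -2.8]
opening: 0.0133
time: 6.7
tcp_pos: [0.4884, 0.1751, 0.19]
ee_rot: [[-0.001, 0.073, -0.997], [-0.001, -0.997, -0.073], [-1.0, 0.0, 0.001]]
wrist_force: [0.5, 0.2, -2.4]
opening: 0.0129
time: 7.2
tcp_pos: [0.5429, 0.0184, 0.19]
ee_rot: [[-0.001, 0.308, -0.951], [-0.001, -0.951, -0.308], [-1.0, 0.001, 0.001]]
wrist_force: [0.2, -0.0, -3.7]
opening: 0.0129
time: 7.7
tcp_pos: [0.5388, 0.0215, 0.1075]
ee_rot: [[-0.009, 0.309, -0.951], [0.0, -0.951, -0.309], [-1.0, -0.003, 0.008]]
wrist_force: [-1.7, -0.1, -2.8]
opening: 0.0127
0.08510101214878633 ((488.056884765625, -7.403465270996094), (65.89068603515625, 94.7132339477539), 1.4233956336975098)
```

View pics/t3.png

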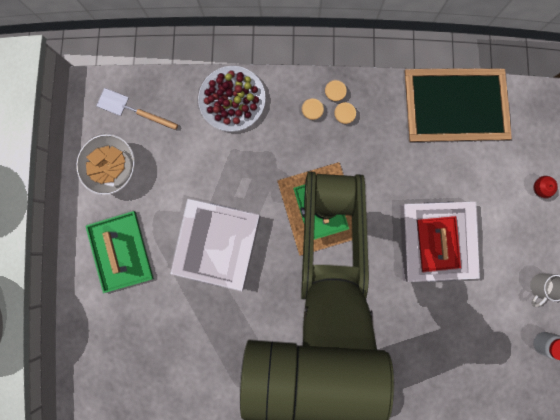

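The top view shows the tray between (297,180) and (348,240), over the mat centred at (319,209). The arm hides part of it. The red tray hasn't moved. I'll lower slowly, then look from the side.

```bash
python3 -m handwheel '[0,0,-0.03,0,0,0,-0.06,0,0,0,-0.085,0,0,0,-0.105,0,0,0,-0.12,0]'
python3 -m handwheel '[0,0,-0.004,0,0,0,-0.008,0,0,0,-0.012,0,0,0,-0.014,0,0,0,-0.014,0]'
python3 - <<'E'
from h import *
im=imaging.get_image("side");cv2.imwrite("pics/s4.png",cv2.resize(im["frame"][140:260,200:360],(800,600))[...,::-1])
print(proj(im,[.545,.021,.004]))
E
```

```text
time: 8.25
tcp_pos: [0.5423, 0.0215, 0.0509]
ee_rot: [[0.0, 0.309, -0.951], [0.0, -0.951, -0.309], [-1.0, 0.0, -0.0]]
wrist_force: [0.9, -1.0, -2.1]
opening: 0.013
time: 8.75
tcp_pos: [0.5423, 0.0215, 0.0445]
ee_rot: [[0.0, 0.308, -0.951], [-0.0, -0.951, -0.308], [-1.0, 0.0, -0.0]]
wrist_force: [0.1, -0.1, -3.3]
opening: 0.013
(np.float64(275.95257363204433), np.float64(199.31069084559545))
```

View pics/s4.png

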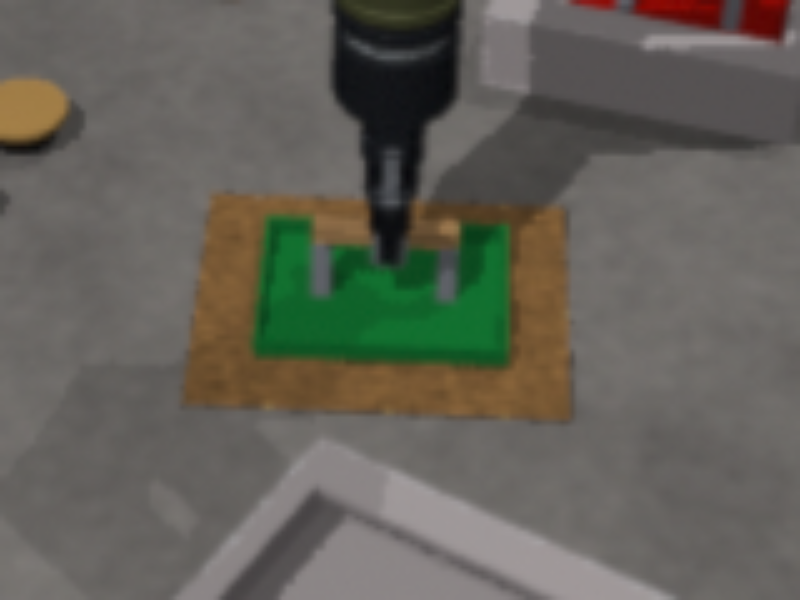

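The tray is centred on the mat and square with it. Its bottom edge runs from (255,355) to (510,362), and the mat's from (185,405) to (572,420). The force still shows its weight hanging, so I'll lower a little more.

```bash
python3 -m handwheel '[0,0,-0.002,0,0,0,-0.004,0,0,0,-0.006,0,0,0,-0.006,0]'
```

```text
time: 9.2
tcp_pos: [0.5423, 0.0214, 0.042]
ee_rot: [[0.001, 0.308, -0.951], [-0.0, -0.951, -0.308], [-1.0, 0.0, -0.0]]
wrist_force: [-0.6, 0.3, 3.7]
opening: 0.013
```

The force has changed sign to +3.7 N, so the tray is down. I'll release it and rise straight up.

```bash
python3 -m handwheel '[0,0,0,0,0,0,0,0,0,0,0,0,0,0,0,0,0,0,0,0]' 0.3
python3 -m handwheel '[0,0,0.04,0,0,0,0.1,0,0,0,0.2,0,0,0,0.3,0,0,0,0.4,0]'
python3 -m handwheel '[-0.2,0.2,0,0,-0.2,0.2,0,0,-0.3,0.4,0,0,-0.3,0.4,0,0,-0.3,0.4,0,0]'
python3 - <<'E'
from h import *
im=imaging.get_image("side");save(im,"s5");f=im["frame"]
hsv=cv2.cvtColor(f,cv2.COLOR_RGB2HSV);H,S,V=[hsv[...,i] for i in range(3)]
m=((H>45)&(H<75)&(S>120)).astype(np.uint8);m[225:]=0;m[:165]=0
for c in cv2.findContours(m,0,cv2.CHAIN_APPROX_NONE)[0]:
    if cv2.contourArea(c)<200: continue
    P=np.array([onz(im,u,v,.014)[:2] for u,v in c[:,0]])*1000
    print(cv2.minAreaRect(P.astype(np.float32)))
E
```

```text
time: 9.7
tcp_pos: [0.5423, 0.0215, 0.0413]
ee_rot: [[0.0, 0.308, -0.951], [0.0, -0.951, -0.308], [-1.0, 0.0, -0.0]]
wrist_force: [-0.3, 0.4, -0.2]
opening: 0.0555
time: 10.2
tcp_pos: [0.5417, 0.0215, 0.243]
ee_rot: [[-0.001, 0.308, -0.951], [0.0, -0.951, -0.308], [-1.0, -0.0, 0.001]]
wrist_force: [1.0, 0.4, -0.0]
opening: 0.0552
time: 10.7
tcp_pos: [0.3917, 0.2212, 0.2415]
ee_rot: [[0.001, 0.308, -0.952], [0.0, -0.952, -0.308], [-1.0, -0.0, -0.001]]
wrist_force: [1.3, -0.4, 0.7]
opening: 0.0557
((543.2476196289062, 24.245201110839844), (159.40838623046875, 132.96038818359375), 18.006189346313477)
```

View pics/s5.png

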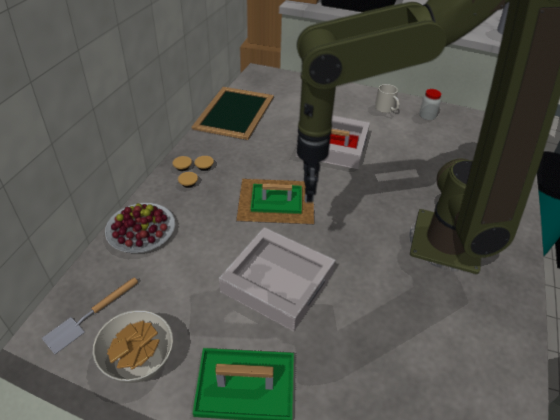

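The tray lies flat on the mat around pixel (277,198), with its centre about (543,24) mm and its angle 18.0° against the mat's (545,21) and 17.9°. The red tray is in place and the arm is clear, so I'll hand in.

```bash
python3 -c "
from bench import finish_job
print(finish_job())"
```

```text
the job is handed in; nothing more can be done
None
```

The green tray is on the cork mat and the job is handed in at about 11 s of the 43 s allowed. No verdict was reported.

- **What I did:** I gripped the handle bar, raised the tray 8 mm, turned it about -68° until it was square below the rim, and centred it in the opening. Then I lifted it out, carried it over with a +29° turn, lowered it until the force changed sign, let go and moved clear.
- **Final position:** in the last picture the tray's centre was about (543, 24) mm against the mat's (545, 21). Its angle was 18.0° against the mat's 17.9°.
- **Other checks:** after I let go, the wrist force was near zero. In the pictures the red tray had not moved, though I judged that by eye and did not measure it.
- **Disagreements:**
  - **Starting twist:** the text says 25–40° with all four corners under the rim. I measured about 68° from the carrier's x axis, with two corners showing in the opening; the top and wrist views agreed, so I used the measured angle.
  - **Tray width:** the last width reading was 133 mm instead of 120 mm, most likely because the side camera also sees the tray's outer wall at an angle.

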